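Turn a nested stack-nest bin round, stack it on its rim lugs and pin it

TASK

The orange parts bin is nested down inside the blue one that is screwed to the trolley, so nothing more fits in there. Lift it out, turn it half round so that its feet stand on the blue bin's rim lugs and slide it along under the keepers; then take the red locking pin from the wooden block, find where the hole of its tongue comes in line with that of the yellow hitch by feeling with the pin, and push the pin fully down through both. Do not force or drop the bins, and leave the figure and the paint pots where they stand.

Things in the scene. Friction and masses are not known exactly. Their poses are not given: they have to be found in the camera images.
- base_bin: Blue stack-nest parts bin, screwed down. Origin: centre of its underside; z up; x along its length, towards its high end with the yellow hitch. Upper half (skirt) 132 x 60 mm, walls 2.5 mm, rim at z = 64 mm. A tongue like the orange bin's sticks out at its -x end. A small black carton lies in it and stays there. The lugs and hitch are described under the points.
- lug_level (a point): Point on the blue bin's centre line, over its origin, level with the lug shelves (z = 50 mm). Each inner long side has two grey shelves, 21.5 to 27.5 mm from the centre line, from x = 24 to 61 and x = -36 to 1 mm (blue bin's x). From x = 41 and x = -19 mm on they are roofed by keepers 8 mm above: feet go down on the open part, then slide towards +x beneath the keepers.
- set_down (a point): Point of the blue bin, x = -14 mm, z = 50 mm: where the orange bin's origin belongs when, turned half round, it has been lowered straight down and its feet stand on the open shelves. From there it slides towards the blue bin's +x; somewhere 8 to 24 mm along, its tongue's hole is in line with the hitch's; it can go 25 mm. Play sideways: 1 mm, up to 3 mm at the tongue.
- hitch_zero (a point): Blue bin's point x = 82, y = 0, z = 63 mm, on top of the yellow hitch plate (26 mm wide, 6 mm thick, 48 mm long, flat). The hitch's 10 mm hole lies on the centre line (y = 0), 0 to 16 mm beyond this point towards +x: set differently each time, not reported, clamped stiffly, hidden beneath the tongue: feel for it. A pin resting on the plate stands 9 mm deep in the tongue.
- top_bin: Orange bin of the same shape, loose, 180 to 310 g, at first nested in the blue one with equal heading, its origin 34 mm above the blue one's. Origin: centre of its underside; +x to its own high end (orange hitch, to x = 112 mm). Feet 12 mm long, 6 mm high at x = -46 and 14 mm, to 26.3 mm off the centre line. A grey tongue 22 mm wide, z = 16 to 22 mm, sticks out to x = -97 mm.
- grip_centre (a point): Centre of the orange bin, 10 mm below its rim (54 mm above its underside). Its skirt has flat upright sides 60 mm apart from 22 mm below this point to 10 mm above: grip across the 60 mm (bin's y).
- tongue_hole (a point): Centre of the upper mouth of the 10 mm hole in the orange bin's tongue.
- lock_pin: Locking pin, upright, 72 mm long, 50 g, starting in the wooden block. Origin at the lower tip, z towards the head. Steel shank 8 mm in diameter, blunt-ended (only the edge is broken); red collar 19 mm in diameter from z = 34 to 38 mm; red round grip 13 mm in diameter from z = 38 to 72 mm. When fully in, the collar rests on the tongue.
- pin_block: Fixed wooden block 56 x 56 x 36 mm with a 10 mm vertical hole in its middle that holds the pin (tip 2 mm above the trolley). Origin: centre of its underside.
- grey_figure: Bystander: small grey figure on a round base, 38 mm wide, 48 mm high. Origin: centre of its underside.
- red_pot: Bystander: white paint pot with a red band, 36 mm wide, 38 mm high. Origin: centre of its underside.
- green_pot: Bystander: white paint pot with a green band, 36 mm wide, 38 mm high. Origin: centre of its underside.

How it is judged:
By the outcome, as a careful person would: the job done as asked, in the order asked, and still so for the second after the job is handed in, with the robot touching nothing.
It also fails if it takes over 72 s, if anything falls off the work surface, if the arm or the gripper's body presses on something with over 40 N, if the wrist force passes 120 N, or if a joint passes its speed limit or range.

ROBOT

A 6-joint arm with a two-finger parallel gripper is mounted at the origin on a cart in front of the work surface, level with it; the furniture and walls round the work are solid. World frame = base frame: x ahead of the robot, y to its left, z up, the work surface at z = 0. Lengths are in m, angles in rad, forces in N, time in s.
With the tool pointing down it reaches from about 0.3 to 0.85 m from the base axis. Payload 5.4 kg.
Tool frame: the origin (TCP) lies at the very end of the fingers, on their centre line; the grasp point (between the pads) lies 19 mm behind it; z points along the fingers, y is the line along which they close (so a half turn about z gives the same grasp; the last joint's range is limited). The gripper opens to 85 mm and grips with 20 to 120 N. Pads are 22 mm wide; open, the fingers measure 114 mm over their backs; the gripper's body (76 mm by 85 mm) begins 54 mm behind the grasp point. The pads swing forward as they close: fully open they stand 13 mm farther back than shut.
Start: joints at [1.009, 0.158, 1.597, -0, 1.386, -0.21], TCP at [0.198, 0.54, 0.231] pointing down, gripper open.
Joint ranges: [-2.91, 2.91], [-0.94, 2.29], [0.18, 2.7], [-1.29, 4.43], [0.17, 2.64], [-3, 3]. Speed limits (rad/s): [2.57, 2.57, 3.14, 3.14, 3.14, 3.14].

INTERFACE

Orientations are given as a 3x3 rotation matrix whose columns are the frame's x, y, z axes.
In Python, from workcell import get_obs, capture, job_done gives the robot as it stands.
- The arm moves only by the shell command python3 -m handwheel 'ROWS' [FORCE]. ROWS is text: rows parted by semicolons, each of 5 numbers parted by spaces: the finger opening in mm, from 0 to 85.4, then the shift along the tool's x, y, z in mm, then the turn about the tool's z in degrees. In form: claw dx dy dz turn; .... A call has 1 to 8 rows; each row shifts and turns the commanded pose from where the row before left it, along the tool's axes as they then stand; what a row does not reach is not made up. A row lasts 1/10 s, in which the tool goes at most 50 mm and 8.59 degrees, less where a joint would pass 70% of its speed; a pose out of reach is approached as far as the arm can. A call with a gripper value outside its range is refused whole. The fingers move at their own pace and stop on an object; FORCE is the grip in N (left out, the last holds). Time passes only in rows, so rows that do not move let the fingers close. It gives the time, the measured TCP pose, the force, the opening and the grip force at its end, in the units of the state.
- get_obs(): the state, without advancing time (a new reading comes with each control period).
- capture(name): name is "scene" or "side" or "wrist"; returns a dict with "frame" (480x640x3 uint8, red, green, blue), "fx", "fy", "cx", "cy" (pixels), "R" (3x3) and "t" (3): a world point X has camera coordinates R X + t; the wrist camera has in their place "hand_eye" (4x4, takes a point from camera to tool coordinates, whose origin is the TCP and whose axes are the flange's). Camera axes: x right, y down, z forward; pixel columns grow to the right and rows downward; lengths in m; the calibration is good to about 2 mm. A picture is of the moment at which its call begins: read the wrist's pose just before it. There is no depth.
- job_done(): hands the job in; it is judged then, once.
The state is a dict: "time": time; "qpos": joint angles; "qvel": joint speeds; "tau": joint torques, N m; "tcp_pos": TCP position; "ee_rot": TCP orientation; "wrist_force": force on the tool from outside, world axes, zero at the start; "moment": the same for the moment, N m; "grip_width": opening from 0.0 (shut) to 1.0 (fully open); "gripper_force": force on a finger pad.
Only numpy, scipy, OpenCV 4.12 (cv2) and the standard library are available. Lean on these libraries where they do the work, as an engineer would, in place of code of your own. Each camera call takes 0.05 s, during which the arm holds its last target. There are 200 camera calls.

## Working session

There is one attempt and no reset: what is moved stays moved. The work goes in short steps, Python scripts to look and compute and a shell command to move; the robot and the scene stay as the last step left them, time stands still between calls to the robot, and variables do not carry over. Pictures are saved under pics/ and viewed, at most 13 in all, crops included, and the job is handed in when it is done.

```bash
ls; mkdir -p pics; python3 - <<'E'
from workcell import *
import cv2,numpy as np
o=get_obs();print({k:np.round(v,3).tolist() for k,v in o.items()})
ims=[]
for n in("scene","side"):
    c=capture(n);cv2.imwrite(f"pics/{n}0.png",c["frame"][:,:,::-1]);print(n,c["fx"],c["fy"],c["cx"],c["cy"],np.round(c["R"],4).tolist(),np.round(c["t"],4).tolist())
E
```

```text
pics
{'time': 0.0, 'qpos': [1.009, 0.159, 1.598, -0.0, 1.386, -0.21], 'qvel': [0.0, -0.002, 0.0, 0.001, 0.001, -0.001], 'tau': [0.001, -39.602, -33.142, -0.0, 0.009, 0.0], 'tcp_pos': [0.198, 0.539, 0.23], 'ee_rot': [[-0.939, 0.345, -0.001], [0.345, 0.939, -0.002], [0.0, -0.002, -1.0]], 'wrist_force': [-0.45, -0.156, -0.364], 'moment': [-0.024, 0.014, -0.019], 'gripper_force': 0.0, 'grip_width': 1.004}
scene 517.0310041157474 517.0310041157474 316.4975197950112 236.15334537115095 [[0.7753, -0.6316, -0.0015], [-0.2661, -0.3245, -0.9077], [0.5728, 0.7041, -0.4196]] [-0.4102, 0.1664, 0.7062]
side 435.19304321627976 435.19304321627976 315.3883552118358 242.27560285165444 [[0.9422, -0.3348, -0.0139], [-0.138, -0.35, -0.9265], [0.3053, 0.8749, -0.3759]] [-0.4794, 0.143, 0.8317]
```

View pics/scene0.png

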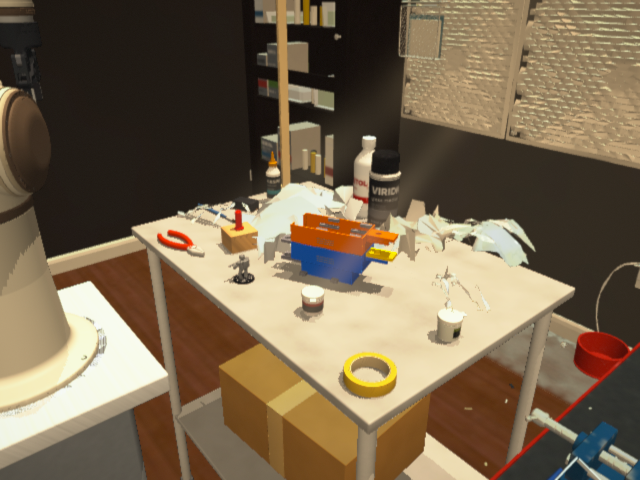

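View pics/side0.png

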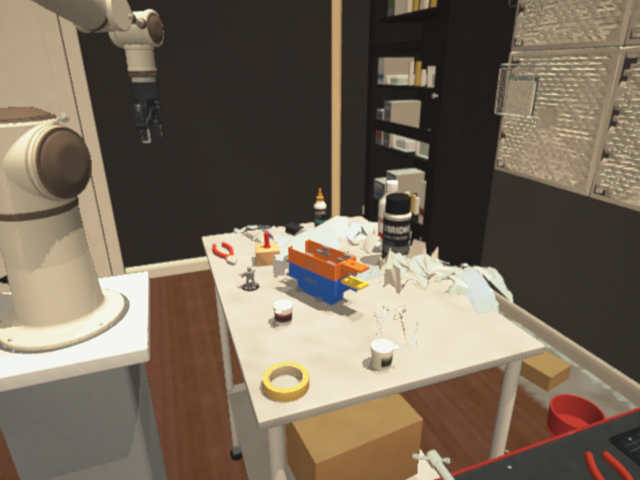

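The scene view shows the bins at about (340,250), with the hitch end to the right at about (395,255). The pin is at (239,220), the figure at (242,270), and the pots at (313,300) and (450,325). The side view shows the same layout, with the bins at (325,270) and the pin at (267,240).

```bash
cat > h.py <<'E'
import numpy as np,cv2
from workcell import *
def ray(c,u,v):
    d=np.array([(u-c["cx"])/c["fx"],(v-c["cy"])/c["fy"],1.])
    if "hand_eye" in c:
        H=np.array(c["hand_eye"]);d=c["Rw"]@H[:3,:3]@d;return c["Rw"]@H[:3,3]+c["pw"],d
    R=np.array(c["R"]);return -R.T@np.array(c["t"]),R.T@d
def onz(c,u,v,z):
    o,d=ray(c,u,v);return o+d*(z-o[2])/d[2]
def wrist(fn=None):
    o=get_obs();c=capture("wrist");c["Rw"]=np.array(o["ee_rot"]);c["pw"]=np.array(o["tcp_pos"])
    if fn:cv2.imwrite(fn,c["frame"][:,:,::-1])
    return c
def tri(a,ua,b,ub):
    o1,d1=ray(a,*ua);o2,d2=ray(b,*ub)
    s=np.linalg.lstsq(np.stack([d1,-d2],1),o2-o1,rcond=None)[0];p,q=o1+d1*s[0],o2+d2*s[1];return (p+q)/2,np.linalg.norm(p-q)
def totool(p):
    o=get_obs();return np.array(o["ee_rot"]).T@(np.array(p)-o["tcp_pos"])*1000
E
python3 - <<'E'
from h import *
s=capture("scene");d=capture("side")
a=cv2.resize(s["frame"][195:295,220:420],(800,400),interpolation=cv2.INTER_CUBIC)
b=cv2.resize(d["frame"][230:310,230:390],(400*2//1,400),interpolation=cv2.INTER_CUBIC)
b=cv2.resize(b,(400,200))
cv2.imwrite("pics/z.png",np.vstack([a,np.hstack([b,b*0])])[:,:,::-1])
print("bin",onz(s,340,250,.07),onz(s,392,255,.06),onz(d,357,285,.06))
print("block",onz(s,239,212,.074),onz(d,267,231,.074))
print("fig",onz(s,243,279,0),"red",onz(s,313,311,0),"green",onz(s,449,338,0))
E
```

```text
bin [ 0.46765125 -0.13659636  0.07      ] [ 0.53525717 -0.18994317  0.06      ] [ 0.52619076 -0.18450116  0.06      ]
block [0.42148121 0.10242725 0.074     ] [0.42986369 0.1202298  0.074     ]
fig [ 0.35564262 -0.00958163  0.        ] red [ 0.38668555 -0.16606953  0.        ] green [ 0.4942412  -0.34545288  0.        ]
```

View pics/z.png

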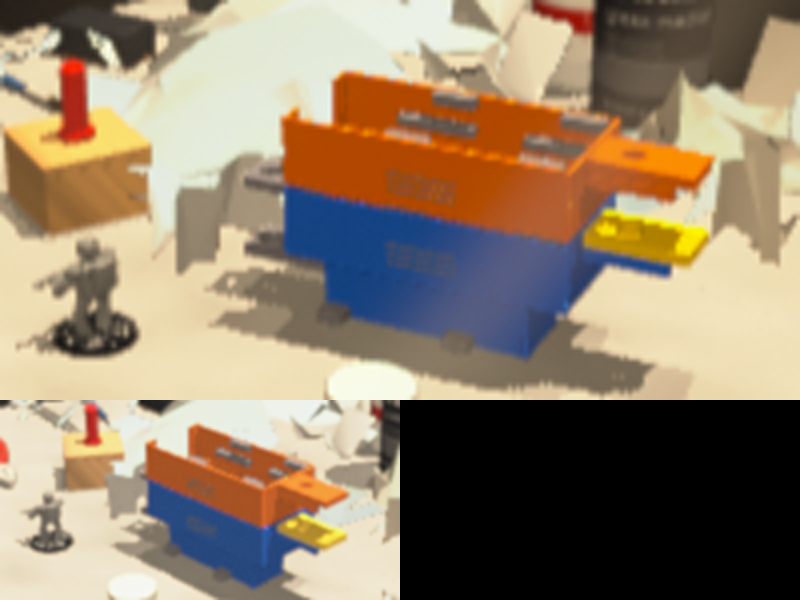

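The crop shows the orange rim corners in scene pixels at (291,223), (363,241), (374.5,225.5) and (304.5,214). The orange hitch points towards the robot's right. The pin and block are clear.

```bash
python3 - <<'E'
from h import *
s=capture("scene")
P=[onz(s,*p,.098) for p in((290.7,223.2),(363,241.2),(374.5,225.5),(304.5,213.7))]
for p in P:print(p)
c=sum(P)/4;x=(P[1]+P[2]-P[0]-P[3])/2;h=np.degrees(np.arctan2(x[1],x[0]));print(c,h,np.linalg.norm(x),np.linalg.norm(P[0]-P[3]))
R=np.array(get_obs()["ee_rot"]);print("toolx ang",np.degrees(np.arctan2(R[1,0],R[0,0])),totool([c[0],c[1],.32]))
w=capture("wrist");print(w["hand_eye"],w["fx"])
E
```

```text
[ 0.43303415 -0.04865444  0.098     ]
[ 0.47844384 -0.17821098  0.098     ]
[ 0.53620318 -0.14588373  0.098     ]
[ 0.47730355 -0.03004007  0.098     ]
[ 0.48124618 -0.10069731  0.098     ] -66.97169397351578 0.1333245032047906 0.0480236937803764
toolx ang 159.84778183737473 [-486.48478295 -503.52918997  -88.81750691]
[[ 8.10057869e-04 -9.57008844e-01 -2.90057609e-01  7.32859023e-02]
 [ 9.99999633e-01  6.94154694e-04  5.02470496e-04  1.26294156e-04]
 [-2.79523858e-04 -2.90057909e-01  9.57009055e-01 -1.42425081e-01]
 [ 0.00000000e+00  0.00000000e+00  0.00000000e+00  1.00000000e+00]] 378.3943107951347
```

```bash
python3 -m handwheel '85 -35 -35 -2 0;85 -35 -35 -2 0;85 -35 -35 -2 0;85 -35 -35 -2 0;85 -35 -35 -2 0;85 -35 -35 -2 0;85 -35 -35 -2 0;85 -35 -35 -2 0'; python3 -m handwheel '85 -35 -35 -2 0;85 -35 -35 -2 0;85 -35 -35 -2 0;85 -35 -35 -2 0;85 -35 -35 -2 0;85 -35 -35 -2 0;85 0 0 0 8;85 0 0 0 8'; python3 -m handwheel '85 0 0 0 8;85 0 0 0 8;85 0 0 0 8;85 0 0 0 7;85 0 0 0 0;85 0 0 0 0;85 0 0 0 0'; python3 - <<'E'
from h import *
c=wrist("pics/w1.png");np.save("w1.npy",c,allow_pickle=True)
E
```

```text
time: 1.1
tcp_pos: [0.3649, 0.1786, 0.2476]
ee_rot: [[-0.939, 0.344, 0.001], [0.344, 0.939, 0.0], [-0.001, 0.001, -1.0]]
wrist_force: [1.0, 0.3, 0.1]
grip_width: 0.996
gripper_force: 0.0
time: 1.9
tcp_pos: [0.4895, -0.0907, 0.259]
ee_rot: [[-0.802, 0.597, -0.001], [0.597, 0.802, 0.0], [0.001, -0.0, -1.0]]
wrist_force: [0.3, 0.0, -0.4]
grip_width: 0.999
gripper_force: 0.0
time: 2.6
tcp_pos: [0.4893, -0.0891, 0.2593]
ee_rot: [[-0.39, 0.921, -0.0], [0.921, 0.39, -0.0], [0.0, -0.0, -1.0]]
wrist_force: [-0.3, -0.2, -0.1]
grip_width: 0.997
gripper_force: 0.0
```

View pics/w1.png

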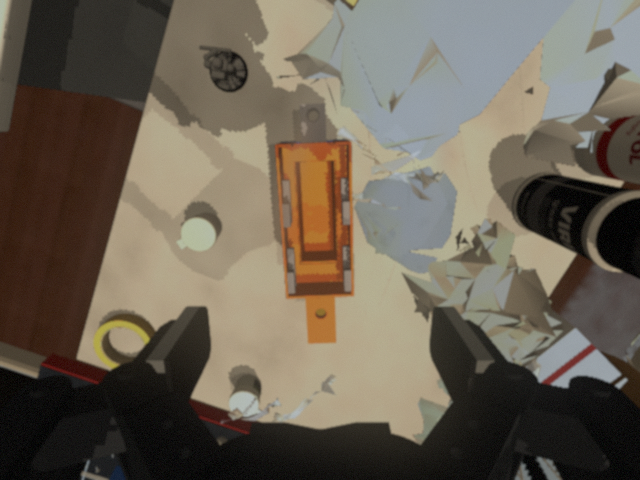

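The wrist view shows the orange rim from (276,143) to (353,296), the tongue at the top (312,120) and the hitch below (321,318). Next I fit the rim's sides.

```bash
cat > rim.py <<'E'
from h import *
def rim(c,z,show=True):
    hsv=cv2.cvtColor(c["frame"],cv2.COLOR_RGB2HSV)
    m=cv2.inRange(hsv,(3,150,60),(22,255,255))
    n,l,st,_=cv2.connectedComponentsWithStats(m);k=1+np.argmax(st[1:,4]);m=l==k;x,y,w,h=st[k,:4]
    rows=[r for r in range(y,y+h) if np.ptp(np.nonzero(m[r])[0])>50]
    top,bot=rows[0],rows[-1]
    L=[];Rr=[]
    for r in rows[8:-8]:
        u=np.nonzero(m[r])[0];L.append(onz(c,u[0]-.5,r,z)[:2]);Rr.append(onz(c,u[-1]+.5,r,z)[:2])
    f=lambda P:cv2.fitLine(np.float32(P)*1000,cv2.DIST_HUBER,0,.01,.01).ravel()
    a,b=f(L),f(Rr)
    if a[:2]@b[:2]<0:b[:2]*=-1
    d=a[:2]+b[:2];d/=np.linalg.norm(d)
    if d[1]>0:d=-d
    um=np.mean(np.nonzero(m[(top+bot)//2])[0])
    T,B=onz(c,um,top-.5,z)[:2]*1000,onz(c,um,bot+.5,z)[:2]*1000
    n=np.array([-d[1],d[0]]);mid=(a[2:]+b[2:])/2
    ctr=n*(n@mid)+d*(d@(T+B)/2)
    print("box",x,y,w,h,top,bot,"angs",np.degrees(np.arctan2(a[1],a[0])),np.degrees(np.arctan2(b[1],b[0])),"width",abs(n@(a[2:]-b[2:])),"len",np.linalg.norm(T-B))
    print("ctr",ctr,"heading",np.degrees(np.arctan2(d[1],d[0])))
    return ctr/1000,d
E
python3 - <<'E'
from rim import *
c=np.load("w1.npy",allow_pickle=True).item()
ctr,d=rim(c,.098)
print("tool",totool([*ctr,.069]))
for p in((312,115),(321,314)):print(onz(c,*p,.056 if p[1]<200 else .097))
for p in ((312,115),):print("hole u",(onz(c,*p,.056)[:2]-ctr)@d, (onz(c,321,314,.097)[:2]-ctr)@d)
E
```

```text
box 275 141 78 202 144 295 angs -58.135246 -64.62529 width 54.012566 len 129.1850415947552
ctr [490.60240536 -92.41345993] heading -61.380272
tool [-3.58688411e+00 -1.01899053e-01  1.90304000e+02]
[ 0.45119457 -0.01501705  0.056     ]
[ 0.52480973 -0.16834588  0.097     ]
hole u -0.08681609500351457 0.08303996051036441
```

```bash
python3 - <<'E'
from h import *
c=np.load("w1.npy",allow_pickle=True).item()
f=c["frame"]
a=cv2.resize(f[95:350,255:375],None,fx=3,fy=3,interpolation=cv2.INTER_CUBIC)[:600]
cv2.imwrite("pics/w1z.png",np.hstack([cv2.resize(f[95:350,255:375],(282,600),interpolation=cv2.INTER_CUBIC)])[:,:,::-1])
for r in(160,220,280):
    print(r,[(u,*f[r,u].tolist()) for u in list(range(272,296,2))+list(range(344,362,2))])
E
```

```text
160 [(272, 102, 92, 76), (274, 99, 87, 72), (276, 147, 99, 54), (278, 158, 99, 49), (280, 104, 64, 41), (282, 130, 83, 46), (284, 170, 116, 56), (286, 173, 120, 61), (288, 172, 120, 64), (290, 171, 119, 63), (292, 170, 119, 65), (294, 169, 118, 66), (344, 135, 73, 38), (346, 128, 74, 41), (348, 101, 59, 39), (350, 154, 88, 52), (352, 170, 148, 120), (354, 178, 168, 139), (356, 178, 167, 138), (358, 178, 167, 140), (360, 180, 168, 140)]
220 [(272, 152, 136, 112), (274, 123, 107, 86), (276, 119, 103, 83), (278, 121, 102, 84), (280, 149, 103, 70), (282, 158, 107, 72), (284, 135, 113, 94), (286, 133, 116, 97), (288, 134, 117, 100), (290, 113, 97, 82), (292, 146, 96, 60), (294, 175, 104, 50), (344, 126, 113, 99), (346, 130, 115, 103), (348, 132, 116, 104), (350, 161, 106, 76), (352, 176, 124, 87), (354, 178, 159, 132), (356, 178, 164, 135), (358, 168, 155, 132), (360, 131, 131, 126)]
280 [(272, 178, 167, 139), (274, 178, 167, 139), (276, 181, 169, 140), (278, 179, 167, 138), (280, 178, 165, 138), (282, 177, 164, 137), (284, 168, 139, 107), (286, 168, 115, 70), (288, 144, 124, 107), (290, 140, 126, 113), (292, 143, 129, 115), (294, 113, 100, 89), (344, 123, 106, 96), (346, 143, 127, 115), (348, 147, 133, 117), (350, 152, 126, 107), (352, 176, 119, 70), (354, 177, 153, 121), (356, 178, 170, 141), (358, 178, 171, 141), (360, 179, 174, 143)]
```

View pics/w1z.png

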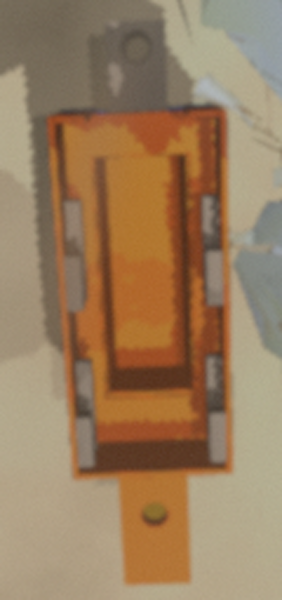

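The zoom shows the rim clearly, with the grey lugs breaking up my orange mask. I use the edge pixels read above instead: left (274.8,160), (279,220), (284.3,280) and right (351.5,160), (352.8,220), (353.5,280).

```bash
python3 - <<'E'
from h import *
c=np.load("w1.npy",allow_pickle=True).item()
z=.098
L=[onz(c,u,r,z)[:2] for u,r in((274.8,160),(279,220),(284.3,280))]
R=[onz(c,u,r,z)[:2] for u,r in((351.5,160),(352.8,220),(353.5,280))]
a=lambda p:np.degrees(np.arctan2(p[1],p[0]))
print(a(L[2]-L[0]),a(R[2]-R[0]),[np.linalg.norm(l-r) for l,r in zip(L,R)])
mid=[(l+r)/2 for l,r in zip(L,R)];d=mid[2]-mid[0];d/=np.linalg.norm(d);print("mid head",a(d))
# hitch edges/hole and tongue hole
k=255;s=120/282;q=255/600
hh=onz(c,k+154*s,95+513*q,.097)[:2];hh2=onz(c,k+155*s,95+583*q,.097)[:2];th=onz(c,k+135*s,95+47*q,.056)[:2]
print("hh",hh,"hend",hh2,"th",th,"th-hh head",a(hh-th),"len",np.linalg.norm(hh-th),"hend-th",np.linalg.norm(hh2-th))
T=onz(c,k+138*s,95+112*q,z)[:2];B=onz(c,k+152*s,95+472*q,z)[:2];print("len",np.linalg.norm(T-B),(T+B)/2)
d2=(hh-th)/np.linalg.norm(hh-th);o=th+d2*.088;print("origin",o,"end-origin",np.linalg.norm(hh2-o))
n=np.array([-d[1],d[0]]);print("lat of th,hh,T+B/2 vs mid",[(p-mid[1])@n*1e3 for p in(th,hh,(T+B)/2)])
print("tool",totool([*o,.069]),totool([*(T+B)/2,.069]))
E
```

```text
-64.34768299397801 -64.62996218662795 [np.float64(0.060406290994624225), np.float64(0.06086770394026931), np.float64(0.059903266464188226)]
mid head -64.48880926945057
hh [ 0.52404664 -0.16762034] hend [ 0.53623074 -0.19527416] th [ 0.45154326 -0.01484662] th-hh head -64.61191080789098 len 0.16910513731166274 hend-th 0.1993139827136021
len 0.13004087394026076 [ 0.48899952 -0.09293096]
origin [ 0.48927303 -0.09434797] end-origin 0.11131541248296495
lat of th,hh,T+B/2 vs mid [np.float64(0.48925292249934005), np.float64(0.12592622161004294), np.float64(0.6636317060141977)]
tool [ -4.85055101  -2.0799643  190.30398181] [ -3.43895079  -1.77974584 190.30398012]
```

```bash
python3 -m handwheel '85 -4.7 -2.2 0 -2.6;85 0 0 40 0;85 0 0 40 0;85 0 0 35 0;85 0 0 20 0;85 0 0 0 0' 30; python3 -m handwheel '85 0 0 15 0;85 0 0 15 0;85 0 0 13 0;85 0 0 12 0;85 0 0 0 0;85 0 0 0 0'; python3 - <<'E'
from h import *
print(totool([.4892,-.0942,.069]))
o=get_obs();print(np.degrees(np.arctan2(o["ee_rot"][1][0],o["ee_rot"][0][0])),o["qpos"])
E
```

```text
time: 3.25
tcp_pos: [0.4866, -0.0931, 0.121]
ee_rot: [[-0.43, 0.903, -0.007], [0.903, 0.43, 0.003], [0.006, -0.005, -1.0]]
wrist_force: [-0.4, 0.3, 0.2]
grip_width: 0.996
gripper_force: 0.0
time: 3.85
tcp_pos: [0.4893, -0.0944, 0.0696]
ee_rot: [[-0.43, 0.903, 0.0], [0.903, 0.43, -0.0], [-0.0, 0.0, -1.0]]
wrist_force: [0.1, 0.0, 0.8]
grip_width: 0.997
gripper_force: 0.0
[ 0.18497925 -0.03017921  0.60953506]
115.45207040053121 [-4.33484617e-01  1.56686704e-01  1.94505627e+00 -2.80355459e-06
  1.03964194e+00 -8.77705638e-01]
```

```bash
python3 -m handwheel '66 0 0 0 0;62 0 0 0 0;58 0 0 0 0;54 0 0 0 0;50 0 0 0 0;50 0 0 0 0;50 0 0 0 0;50 0 0 0 0' 35; python3 -m handwheel '50 0 0 -1 0;50 0 0 -2 0;50 0 0 -4 0;50 0 0 -5 0;50 0 0 -8 0;50 0 0 0 0;50 0 0 0 0'
```

```text
time: 4.65
tcp_pos: [0.4897, -0.0946, 0.0702]
ee_rot: [[-0.43, 0.903, 0.001], [0.903, 0.43, -0.001], [-0.001, 0.001, -1.0]]
wrist_force: [-1.0, 0.0, 6.1]
grip_width: 0.697
gripper_force: 38.7
time: 5.35
tcp_pos: [0.4893, -0.0944, 0.0897]
ee_rot: [[-0.43, 0.903, 0.001], [0.903, 0.43, -0.0], [-0.001, 0.001, -1.0]]
wrist_force: [0.0, 0.6, -2.3]
grip_width: 0.694
gripper_force: 38.2
```

```bash
python3 -m handwheel '50 0 0 -12 0;50 0 0 -20 0;50 0 0 -25 0;50 0 0 -13 0;50 0 0 0 4;50 0 0 0 8;50 0 0 0 8;50 0 0 0 8'; python3 -m handwheel '50 0 0 0 8;50 0 0 0 8;50 0 0 0 8;50 0 0 0 8;50 0 0 0 8;50 0 0 0 8;50 0 0 0 8;50 0 0 0 8';python3 -m handwheel '50 0 0 0 8;50 0 0 0 8;50 0 0 0 8;50 0 0 0 8;50 0 0 0 8;50 0 0 0 8;50 0 0 0 8;50 0 0 0 8';python3 -m handwheel '50 0 0 0 8;50 0 0 0 8;50 0 0 0 4;50 0 0 0 4;50 0 0 0 0;50 0 0 0 0;50 0 0 0 0'; python3 - <<'E'
from h import *
c=wrist("pics/w2.png");np.save("w2.npy",c,allow_pickle=True)
o=get_obs();print(np.degrees(np.arctan2(o["ee_rot"][1][0],o["ee_rot"][0][0])),o["qpos"][5])
E
```

```text
time: 6.15
tcp_pos: [0.489, -0.0942, 0.1594]
ee_rot: [[0.05, 0.999, -0.0], [0.999, -0.05, 0.0], [0.0, -0.0, -1.0]]
wrist_force: [-0.0, 0.4, -1.7]
grip_width: 0.696
gripper_force: 38.5
time: 6.95
tcp_pos: [0.489, -0.0942, 0.1593]
ee_rot: [[0.92, 0.393, -0.0], [0.393, -0.92, 0.0], [-0.0, -0.0, -1.0]]
wrist_force: [0.8, -0.0, -3.1]
grip_width: 0.697
gripper_force: 38.5
time: 7.75
tcp_pos: [0.489, -0.0942, 0.1593]
ee_rot: [[0.756, -0.655, -0.0], [-0.655, -0.756, 0.0], [-0.0, 0.0, -1.0]]
wrist_force: [-0.1, -0.0, -1.6]
grip_width: 0.694
gripper_force: 38.5
time: 8.45
tcp_pos: [0.4891, -0.0942, 0.1593]
ee_rot: [[0.431, -0.903, -0.0], [-0.903, -0.431, 0.0], [-0.0, 0.0, -1.0]]
wrist_force: [-0.6, 0.9, -2.1]
grip_width: 0.7
gripper_force: 38.5
-64.50639990777553 2.263133752534787
```

View pics/w2.png

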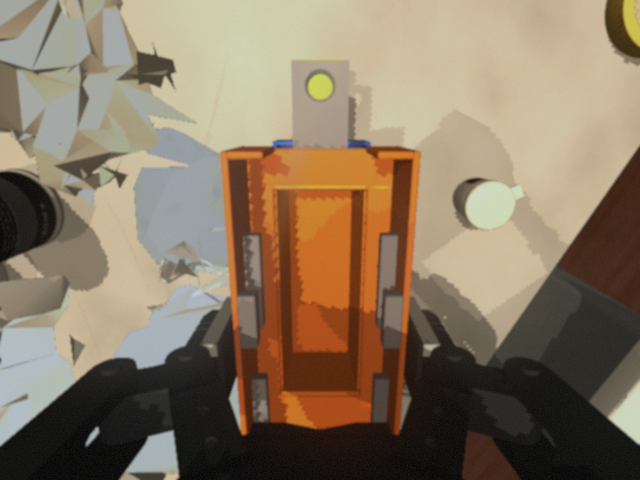

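The bin is held squarely after the half turn. The tongue hole is at (320,86), its tongue spans columns 292–349, and the rim's end edge is at row about 150.

```bash
python3 - <<'E'
from h import *
c=np.load("w2.npy",allow_pickle=True).item()
f=c["frame"];hsv=cv2.cvtColor(f,cv2.COLOR_RGB2HSV)
m=cv2.inRange(hsv[60:115,295:348],(22,110,100),(38,255,255))
k=max(cv2.findContours(m,0,2)[0],key=cv2.contourArea);(u,v),r=cv2.minEnclosingCircle(k);u+=295;v+=60;print("hole",u,v,r)
R=c["Rw"];T=lambda u,v,z:(R.T@(onz(c,u,v,z)-c["pw"])*1e3).round(1)
print(T(u,v,.1451),"tongue end",T(320.5,60,.1451),"edge L/R",T(292,90,.1451),T(349,90,.1451),"rim",T(320,150,.187),T(221,152,.187),T(420,152,.187))
E
```

```text
hole 319.5 86.26000022888184 12.749908447265625
[89.  -0.7 14.2] tongue end [98.2 -0.3 14.2] edge L/R [ 87.7 -11.3  14.2] [87.7 10.7 14.2] rim [ 67.6  -0.5 -27.7] [ 67.  -29.8 -27.7] [ 67.   29.1 -27.7]
```

```bash
python3 - <<'E'
from h import *
for fn,(cx,cy) in(("w1.npy",(198,233)),("w2.npy",(488,205))):
    c=np.load(fn,allow_pickle=True).item();f=c["frame"]
    p=f[cy-35:cy+35,cx-35:cx+35].astype(int);ref=np.median(p[30:40,30:40].reshape(-1,3),0)
    m=(np.abs(p-ref).max(2)<28).astype(np.uint8)
    m=cv2.morphologyEx(m,cv2.MORPH_OPEN,cv2.getStructuringElement(cv2.MORPH_ELLIPSE,(13,13)))
    k=max(cv2.findContours(m,0,2)[0],key=cv2.contourArea);e=cv2.fitEllipse(k);u,v=e[0][0]+cx-35,e[0][1]+cy-35
    x=onz(c,u,v,.038);print(ref,u,v,e[1],x,"bluex comp",x[:2]@[.4305,-.9026]*1e3,"bluey",x[:2]@[.9026,.4305]*1e3)
E
```

```text
[180. 187. 160.] 197.3092041015625 234.62004470825195 (31.651473999023438, 35.28879165649414) [ 0.38891451 -0.16417453  0.038     ] bluex comp 315.6116334816505 bluey 280.35710416429583
[207. 217. 188.] 491.9925308227539 203.99251174926758 (42.89719772338867, 55.80717086791992) [ 0.38900036 -0.16606398  0.038     ] bluex comp 317.354005890165 bluey 279.6211769661611
```

```bash
python3 -m handwheel '50 -7 0 0 0;50 -8 0.3 10 0;50 0 0 20 0;50 0 0 15 0;50 0 0 8 0;50 0 0 2 0;50 0 0 0 0;50 0 0 0 0'; python3 - <<'E'
from h import *
c=wrist("pics/w3.png");np.save("w3.npy",c,allow_pickle=True)
s=capture("scene")["frame"][195:295,220:420];d=capture("side")["frame"][230:310,230:390]
cv2.imwrite("pics/z3.png",np.vstack([cv2.resize(c["frame"][40:340,150:490],(680,600),interpolation=3)[:0],cv2.resize(s,(680,340),interpolation=3),np.hstack([cv2.resize(d,(500,250),interpolation=3),np.zeros((250,180,3),np.uint8)])])[:,:,::-1])
E
```

```text
time: 9.3
tcp_pos: [0.4829, -0.081, 0.105]
ee_rot: [[0.43, -0.903, 0.001], [-0.903, -0.43, -0.001], [0.001, -0.001, -1.0]]
wrist_force: [0.0, 0.1, -1.5]
grip_width: 0.693
gripper_force: 38.5
```

View pics/z3.png

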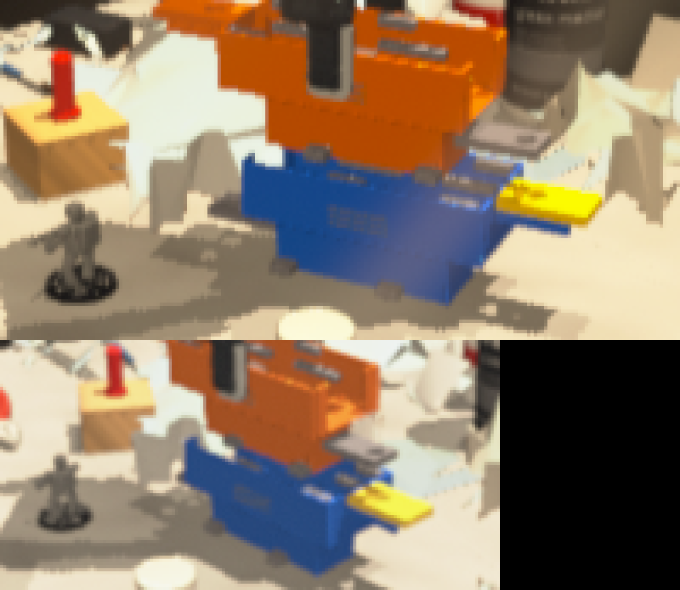

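The orange bin hangs centred over the blue one, with its feet just above the blue rim and nothing in the way. Next I lower it slowly.

```bash
python3 -m handwheel '50 0 0 3 0;50 0 0 2 0;50 0 0 2 0;50 0 0 0 0;50 0 0 0 0'; python3 -m handwheel '50 0 0 2 0;50 0 0 2 0;50 0 0 2 0;50 0 0 0 0;50 0 0 0 0';python3 -m handwheel '50 0 0 2 0;50 0 0 1 0;50 0 0 0 0;50 0 0 0 0'
```

```text
time: 9.95
tcp_pos: [0.4823, -0.0808, 0.0972]
ee_rot: [[0.43, -0.903, -0.0], [-0.903, -0.43, 0.0], [-0.0, 0.0, -1.0]]
wrist_force: [0.6, 0.1, -1.6]
grip_width: 0.695
gripper_force: 38.5
time: 10.45
tcp_pos: [0.4823, -0.0808, 0.0912]
ee_rot: [[0.43, -0.903, -0.0], [-0.903, -0.43, 0.0], [-0.0, 0.0, -1.0]]
wrist_force: [-0.3, -0.2, -2.0]
grip_width: 0.695
gripper_force: 38.5
time: 10.85
tcp_pos: [0.4823, -0.0809, 0.0883]
ee_rot: [[0.43, -0.903, -0.0], [-0.903, -0.43, -0.0], [-0.0, 0.0, -1.0]]
wrist_force: [0.3, -0.1, -2.6]
grip_width: 0.696
gripper_force: 38.5
```

```bash
python3 -m handwheel '50 0 0 1 0;50 0 0 0.5 0;50 0 0 0 0;50 0 0 0 0'; python3 -m handwheel '50 0 0 0.5 0;50 0 0 0 0;50 0 0 0 0';python3 -m handwheel '50 0 0 0.5 0;50 0 0 0 0;50 0 0 0 0'
```

```text
time: 11.25
tcp_pos: [0.4824, -0.0808, 0.0868]
ee_rot: [[0.43, -0.903, -0.0], [-0.903, -0.43, 0.0], [-0.0, 0.0, -1.0]]
wrist_force: [-0.0, 0.4, -2.4]
grip_width: 0.697
gripper_force: 38.5
time: 11.55
tcp_pos: [0.4824, -0.0808, 0.0863]
ee_rot: [[0.43, -0.903, 0.0], [-0.903, -0.43, -0.0], [0.0, -0.0, -1.0]]
wrist_force: [0.1, -0.7, -1.0]
grip_width: 0.692
gripper_force: 38.5
time: 11.85
tcp_pos: [0.4824, -0.0809, 0.0862]
ee_rot: [[0.43, -0.903, -0.0], [-0.903, -0.43, -0.0], [0.0, 0.0, -1.0]]
wrist_force: [-2.8, 0.6, 4.6]
grip_width: 0.696
gripper_force: 39.1
```

```bash
python3 -m handwheel '50 0 0 -0.4 0;50 1 0 0 0;50 1 0 0 0;50 1 0 0 0;50 0 0 0 0'; python3 -m handwheel '50 1 0 0 0;50 1 0 0 0;50 1 0 0 0;50 0.5 0 0 0;50 0 0 0 0;50 0 0 0 0'
```

```text
time: 12.35
tcp_pos: [0.4839, -0.0837, 0.0862]
ee_rot: [[0.43, -0.903, 0.0], [-0.903, -0.43, -0.0], [0.0, -0.0, -1.0]]
wrist_force: [-0.7, 0.2, 0.7]
grip_width: 0.69
gripper_force: 38.8
time: 12.95
tcp_pos: [0.4852, -0.0868, 0.0862]
ee_rot: [[0.43, -0.903, 0.0], [-0.903, -0.43, -0.0], [0.0, -0.0, -1.0]]
wrist_force: [-0.3, 1.1, 1.4]
grip_width: 0.692
gripper_force: 38.9
```

```bash
python3 -m handwheel '66 0 0 0 0;75 0 0 0 0;85 0 0 0 0;85 0 0 0 0;85 0 0 0 0;85 0 0 -5 0;85 0 0 -20 0;85 0 0 -30 0'; python3 -m handwheel '85 0 0 -35 0;85 0 0 -20 0;85 0 0 0 0;85 0 0 0 0'; python3 - <<'E'
from h import *
c=wrist("pics/w4.png");np.save("w4.npy",c,allow_pickle=True)
E
```

```text
time: 13.75
tcp_pos: [0.4837, -0.0861, 0.1404]
ee_rot: [[0.43, -0.903, -0.004], [-0.903, -0.43, 0.002], [-0.003, 0.003, -1.0]]
wrist_force: [0.3, 0.0, -0.0]
grip_width: 0.996
gripper_force: 0.0
time: 14.15
tcp_pos: [0.4851, -0.0867, 0.1962]
ee_rot: [[0.43, -0.903, 0.0], [-0.903, -0.43, -0.0], [0.0, -0.0, -1.0]]
wrist_force: [-0.7, -0.2, -0.6]
grip_width: 0.996
gripper_force: 0.0
```

View pics/w4.png

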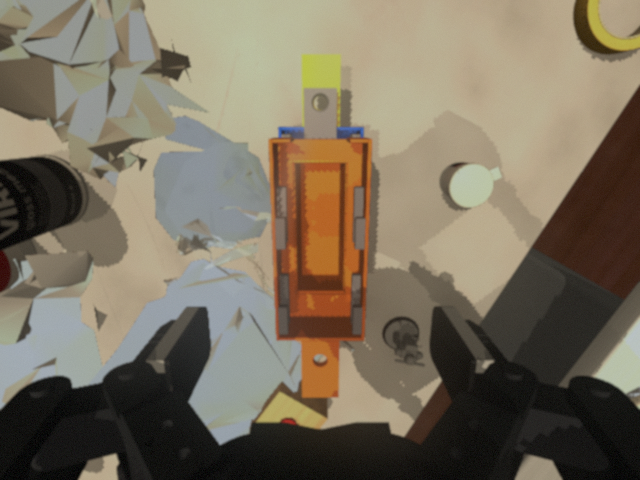

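The bin now sits on the blue one with its tongue hole at (320,102), partly over the hitch (yellow, columns 302–341). The pin is at the bottom, around (289,421). Next I measure these and plan the trip to the pin.

```bash
python3 - <<'E'
from h import *
c=np.load("w4.npy",allow_pickle=True).item();f=c["frame"]
g=cv2.cvtColor(f,cv2.COLOR_RGB2GRAY).astype(int);p=g[88:118,303:340]
m=(p<np.median(p)-25).astype(np.uint8)[3:27,8:28];M=cv2.moments(m,True);u,v=M["m10"]/M["m00"]+311,M["m01"]/M["m00"]+91
print("hole",u,v,M["m00"],np.median(p))
hsv=cv2.cvtColor(f,cv2.COLOR_RGB2HSV);y=cv2.inRange(hsv[40:88,290:352],(22,110,90),(38,255,255))
for r in(20,28,36):
    q=np.nonzero(y[r])[0]+290;print("hitch",r+40,q[0],q[-1],onz(c,q[0]-.5,r+40,.063)[:2],onz(c,q[-1]+.5,r+40,.063)[:2])
for r in(95,115,125):
    q=np.nonzero((hsv[r,290:352,1]<90))[0]+290;print("tongue",r,q[0],q[-1])
H=onz(c,u,v,.072);print("hole world",H,totool(H),"pin wrist",onz(c,289,419,.074))
R=c["Rw"]
s=capture("scene");d=capture("side");out=[]
for k,(x,yy,w,h) in((s,(225,200,40,40)),(d,(255,222,30,30))):
    hs=cv2.cvtColor(k["frame"][yy:yy+h,x:x+w],cv2.COLOR_RGB2HSV)
    m=cv2.inRange(hs,(0,170,80),(6,255,255))|cv2.inRange(hs,(172,170,80),(180,255,255))
    Y,X=np.nonzero(m);t=Y.min();out.append((X[Y<=t+8].mean()+x,t+yy+1.));print(len(Y),out[-1])
print(tri(s,out[0],d,out[1]),onz(s,*out[0],.073),onz(d,*out[1],.073))
E
```

```text
hole 321.6621621621622 100.91216216216216 148.0 143.0
hitch 60 302 339 [ 0.54676311 -0.18634988] [ 0.52396217 -0.19721972]
hitch 68 302 339 [ 0.54472446 -0.181915  ] [ 0.5217953  -0.19284616]
hitch 76 302 339 [ 0.54266273 -0.17742992] [ 0.5196039 -0.1884231]
tongue 95 290 351
tongue 115 290 351
tongue 125 290 351
hole world [ 0.52343607 -0.16856324  0.072     ] [9.10425264e+01 2.57079288e-02 1.23039995e+02] pin wrist [0.43858353 0.07325568 0.074     ]
114 (np.float64(237.86666666666667), np.float64(210.0))
59 (np.float64(266.17241379310343), np.float64(233.0))
(array([0.42649988, 0.11495239, 0.0720816 ]), np.float64(0.001597024353958257)) [0.42642977 0.11482016 0.073     ] [0.42540452 0.11039032 0.073     ]
```

```bash
python3 -m handwheel '85 0 0 0 -8.5;85 0 0 0 -8.5;85 0 0 0 -8.5;85 0 0 0 -8.5;85 0 0 0 -8.5;85 0 0 0 -8.5;85 0 0 0 -8.5;85 0 0 0 -8.5'; python3 -m handwheel '85 0 0 0 -8.5;85 0 0 0 -8.5;85 0 0 0 -8.5;85 0 0 0 -8.5;85 0 0 0 -8.5;85 0 0 0 -8.5;85 0 0 0 -8.5;85 0 0 0 -8.5'; python3 -m handwheel '85 0 0 0 -8.5;85 0 0 0 -8.5;85 0 0 0 -8.5;85 0 0 0 -8.5;85 0 0 0 -8.5;85 0 0 0 -1.5;85 35 8 0 0;85 40 8 0 0'; python3 -m handwheel '85 41 8 0 0;85 40 8 0 0;85 0 0 0 0;85 0 0 0 0;85 0 0 0 0'; python3 - <<'E'
from h import *
c=wrist("pics/w5.png");np.save("w5.npy",c,allow_pickle=True)
hs=cv2.cvtColor(c["frame"],cv2.COLOR_RGB2HSV)
m=cv2.inRange(hs,(0,150,70),(6,255,255))|cv2.inRange(hs,(172,150,70),(180,255,255))
n,l,st,ce=cv2.connectedComponentsWithStats(m)
for k in range(1,n):
    if st[k,4]>60:print(st[k],ce[k],onz(c,*ce[k],.074))
print(np.degrees(np.arctan2(c["Rw"][1,0],c["Rw"][0,0])),get_obs()["qpos"][5])
E
```

```text
time: 15.1
tcp_pos: [0.4844, -0.0864, 0.1947]
ee_rot: [[0.998, 0.066, -0.002], [0.066, -0.998, 0.001], [-0.002, -0.001, -1.0]]
wrist_force: [-1.2, 0.6, -0.3]
grip_width: 0.995
gripper_force: 0.0
time: 15.9
tcp_pos: [0.4844, -0.0864, 0.1947]
ee_rot: [[0.313, 0.95, -0.002], [0.95, -0.313, 0.001], [0.0, -0.003, -1.0]]
wrist_force: [0.5, -0.5, 0.3]
grip_width: 0.994
gripper_force: 0.0
time: 16.7
tcp_pos: [0.467, -0.012, 0.1954]
ee_rot: [[-0.424, 0.905, -0.001], [0.905, 0.424, 0.0], [0.001, -0.001, -1.0]]
wrist_force: [0.4, 1.0, -0.1]
grip_width: 0.994
gripper_force: 0.0
time: 17.2
tcp_pos: [0.4472, 0.0671, 0.1959]
ee_rot: [[-0.428, 0.904, -0.0], [0.904, 0.428, -0.0], [-0.0, -0.001, -1.0]]
wrist_force: [0.7, -1.0, 0.3]
grip_width: 0.998
gripper_force: 0.0
[ 228    0   61   74 1653] [252.66424682  31.85601936] [0.35400415 0.16691424 0.074     ]
[309 147  22  23 383] [319.93472585 157.73368146] [0.42506263 0.11529083 0.074     ]
115.33679953138058 -0.5613391970629992
```

View pics/w5.png

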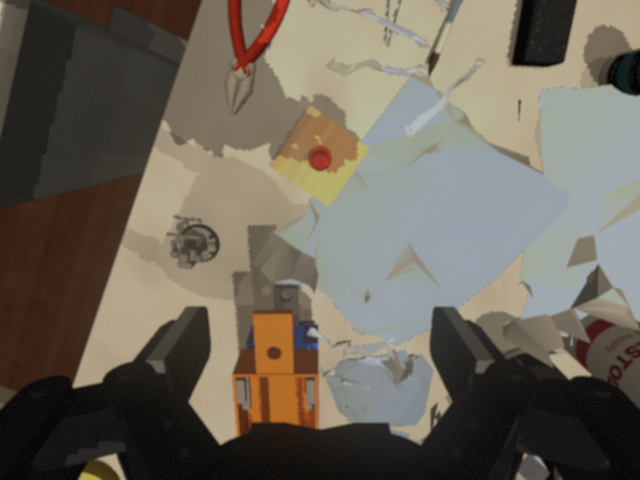

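The pin head is at (320,157) in the block, with the figure and the paper lying off to the sides.

```bash
python3 - <<'E'
from h import *
c=np.load("w5.npy",allow_pickle=True).item()
p=onz(c,319.9,157.7,.06);print(p,totool([p[0],p[1],.043]))
E
```

```text
[0.42549588 0.11431634 0.06      ] [ 52.21328405   0.61269996 153.00159093]
```

```bash
python3 -m handwheel '50 26 0.3 0 0;45 26 0.3 0 0;45 0 0 30 0;45 0 0 40 0;45 0 0 35 0;45 0 0 15 0;45 0 0 0 0'; python3 -m handwheel '45 0 0 12 0;45 0 0 12 0;45 0 0 8 0;45 0 0 0 0;30 0 0 0 0;25 0 0 0 0;20 0 0 0 0;16 0 0 0 0' 25;  python3 -m handwheel '12 0 0 0 0;10 0 0 0 0;8 0 0 0 0;8 0 0 0 0;8 0 0 0 0'
```

```text
time: 17.95
tcp_pos: [0.4232, 0.1141, 0.0736]
ee_rot: [[-0.427, 0.904, -0.006], [0.904, 0.427, -0.0], [0.003, -0.005, -1.0]]
wrist_force: [0.2, 0.3, -0.3]
grip_width: 0.528
gripper_force: 0.0
time: 18.75
tcp_pos: [0.4256, 0.1152, 0.0446]
ee_rot: [[-0.43, 0.903, 0.001], [0.903, 0.43, 0.0], [-0.0, 0.001, -1.0]]
wrist_force: [0.1, -0.5, 0.3]
grip_width: 0.189
gripper_force: 0.0
time: 19.25
tcp_pos: [0.4255, 0.1151, 0.0445]
ee_rot: [[-0.43, 0.903, 0.0], [0.903, 0.43, -0.0], [-0.0, 0.0, -1.0]]
wrist_force: [-2.4, 0.6, 5.7]
grip_width: 0.141
gripper_force: 24.6
```

```bash
python3 -m handwheel '8 0 0 -1 0;8 0 0 -4 0;8 0 0 -15 0;8 0 0 -30 0;8 0 0 -40 0;8 0 0 -40 0;8 0 0 0 0;8 0 0 0 0' 60; python3 - <<'E'
from h import *
H=np.array([0.52343607,-0.16856324]);print(totool([*H,.17]))
c=wrist("pics/w6.png")
s=capture("scene");hs=cv2.cvtColor(s["frame"],cv2.COLOR_RGB2HSV)
m=cv2.inRange(hs,(0,170,80),(6,255,255))|cv2.inRange(hs,(172,170,80),(180,255,255));m[:,300:]=0
n,l,st,ce=cv2.connectedComponentsWithStats(m);print([ (st[k].tolist()) for k in range(1,n) if st[k,4]>30])
E
```

```text
time: 20.05
tcp_pos: [0.4257, 0.1151, 0.1748]
ee_rot: [[-0.43, 0.903, 0.002], [0.903, 0.43, -0.0], [-0.001, 0.002, -1.0]]
wrist_force: [-0.5, 0.1, -0.7]
grip_width: 0.13
gripper_force: 58.8
[-298.15490395  -33.62426446    5.00077412]
[[259, 81, 7, 6, 38], [230, 145, 10, 22, 68], [158, 230, 35, 20, 309]]
```

```bash
python3 -m handwheel '8 -25 -3 0 0;8 -45 -5 0 0;8 -45 -5 0 0;8 -45 -5 0 0;8 -45 -5 0 0;8 -45 -5 0 0;8 -43 -4 0 0;8 -20 -1.5 0 0'; python3 -m handwheel '8 0 0 20 0;8 0 0 20 0;8 0 0 10 0;8 0 0 0 0;8 0 0 0 0;8 0 0 0 0'; python3 - <<'E'
from h import *
c=wrist();np.save("w7.npy",c,allow_pickle=True)
H=np.array([0.52343607,-0.16856324]);print(totool([*H,.12]))
cv2.imwrite("pics/w7.png",cv2.resize(c["frame"][170:350,220:420],(666,600),interpolation=cv2.INTER_CUBIC)[:,:,::-1])
E
```

```text
time: 20.95
tcp_pos: [0.529, -0.1848, 0.1718]
ee_rot: [[-0.427, 0.904, -0.003], [0.904, 0.427, 0.001], [0.002, -0.002, -1.0]]
wrist_force: [0.8, 0.9, -0.4]
grip_width: 0.129
gripper_force: 58.8
time: 21.55
tcp_pos: [0.5301, -0.1821, 0.1252]
ee_rot: [[-0.43, 0.903, 0.001], [0.903, 0.43, -0.001], [-0.001, 0.001, -1.0]]
wrist_force: [-0.5, -0.2, -0.7]
grip_width: 0.127
gripper_force: 58.8
[15.17224867 -0.23123147  5.31707213]
```

View pics/w7.png

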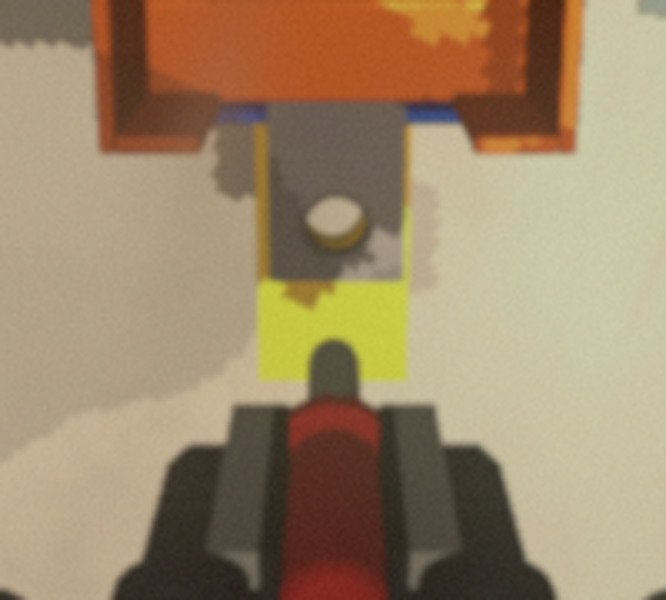

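The close view shows the pin tip's near edge at full-frame pixel (320,272) and the tongue hole centred at about (320.5,237). Floor is visible through the hole, so the hitch hole must be close to it.

```bash
python3 - <<'E'
from h import *
c=np.load("w7.npy",allow_pickle=True).item();R=c["Rw"];T=lambda p:(R.T@(p-c["pw"])*1e3).round(2)
tip=T(onz(c,320,271.5,.0827));print("tip edge",tip)
for v in(197,223,250):print("hole",T(onz(c,220+335/3.33,170+v/3.33,.072)))
print("tongue L/R",T(onz(c,220+268/3.33,240,.072)),T(onz(c,220+404/3.33,240,.072)),"hitch L/R",T(onz(c,220+258/3.33,270,.063)),T(onz(c,220+407/3.33,270,.063)),"end",T(onz(c,320,170+380/3.33,.063)),"tongue end",T(onz(c,320,170+280/3.33,.072)))
E
```

```text
tip edge [ 0.87  0.73 42.48]
hole [20.94  1.04 53.15]
hole [16.58  1.04 53.16]
hole [12.01  1.05 53.17]
tongue L/R [14.87 -9.81 53.15] [14.88 12.23 53.17] hitch L/R [ -5.95 -12.28  62.18] [-5.94 13.6  62.2 ] end [-14.79   0.76  62.21] tongue end [ 6.85  0.73 53.17]
```

```bash
python3 -m handwheel '8 9 0.1 0 0;8 9 0.1 0 0;8 0 0 0 0;8 0 0 6 0;8 0 0 0 0;8 0 0 0 0'; python3 - <<'E'
from h import *
c=wrist();np.save("w8.npy",c,allow_pickle=True);f=c["frame"]
for v in range(240,290,2):print(v,f[v,320].tolist(),f[v,326].tolist(),end=" | ")
E
```

```text
time: 22.2
tcp_pos: [0.5217, -0.1656, 0.1178]
ee_rot: [[-0.43, 0.903, -0.001], [0.903, 0.43, 0.0], [0.001, -0.0, -1.0]]
wrist_force: [0.5, -0.6, -0.3]
grip_width: 0.131
gripper_force: 58.8
240 [145, 82, 53] [145, 81, 52] | 242 [106, 89, 79] [110, 93, 82] | 244 [105, 91, 80] [108, 96, 83] | 246 [100, 87, 76] [109, 96, 85] | 248 [97, 83, 74] [110, 96, 85] | 250 [94, 80, 69] [108, 95, 83] | 252 [94, 81, 73] [109, 97, 85] | 254 [91, 78, 67] [107, 95, 84] | 256 [93, 81, 71] [133, 118, 105] | 258 [93, 81, 71] [146, 132, 118] | 260 [93, 82, 72] [129, 116, 103] | 262 [92, 81, 71] [111, 100, 87] | 264 [88, 78, 68] [126, 114, 102] | 266 [134, 121, 101] [140, 128, 112] | 268 [184, 166, 139] [182, 168, 141] | 270 [179, 162, 136] [202, 190, 157] | 272 [109, 97, 81] [180, 165, 133] | 274 [86, 79, 64] [112, 96, 66] | 276 [86, 79, 65] [97, 81, 54] | 278 [84, 75, 62] [85, 76, 59] | 280 [84, 76, 63] [78, 71, 58] | 282 [86, 77, 64] [81, 75, 62] | 284 [86, 78, 64] [85, 77, 64] | 286 [85, 77, 65] [81, 72, 58] | 288 [88, 64, 52] [84, 63, 54] |
```

```bash
python3 - <<'E'
from h import *
c=np.load("w8.npy",allow_pickle=True).item();R=c["Rw"];T=lambda p:(R.T@(p-c["pw"])*1e3).round(2)
print(T(onz(c,320,271.7,.0753)),T(onz(c,320,265.8,.072)))
f=c["frame"].astype(int)
for v in(262,268,270,274,280):print(v,f[v,300:344:2,2].tolist())
E
```

```text
[ 0.74  0.73 42.51] [ 2.8   0.73 45.82]
262 [52, 71, 71, 70, 71, 70, 70, 69, 70, 69, 71, 71, 70, 87, 122, 129, 123, 120, 122, 122, 122, 101]
268 [53, 70, 72, 68, 72, 71, 72, 73, 111, 133, 139, 142, 142, 141, 118, 111, 119, 118, 121, 122, 121, 98]
270 [55, 68, 70, 75, 74, 70, 67, 104, 136, 137, 136, 138, 144, 157, 118, 92, 115, 120, 122, 122, 121, 98]
274 [69, 111, 108, 115, 118, 110, 78, 57, 64, 62, 64, 66, 70, 66, 45, 58, 98, 119, 120, 121, 122, 99]
280 [69, 106, 116, 117, 117, 115, 90, 64, 65, 65, 63, 62, 60, 58, 64, 85, 113, 120, 119, 119, 121, 100]
```

```bash
python3 -m handwheel '8 1.2 0.1 0 0;8 0 0 0 0;8 0 0 2 0;8 0 0 1 0;8 0 0 1 0;8 0 0 0 0;8 0 0 0 0'; python3 -m handwheel '8 0 0 1 0;8 0 0 1 0;8 0 0 0 0;8 0 0 0 0'
```

```text
time: 22.95
tcp_pos: [0.5215, -0.1645, 0.1142]
ee_rot: [[-0.43, 0.903, 0.0], [0.903, 0.43, -0.0], [-0.0, 0.0, -1.0]]
wrist_force: [0.5, -0.1, -0.2]
grip_width: 0.128
gripper_force: 58.8
time: 23.35
tcp_pos: [0.5215, -0.1645, 0.1122]
ee_rot: [[-0.43, 0.903, 0.0], [0.903, 0.43, -0.0], [-0.0, -0.0, -1.0]]
wrist_force: [1.6, -0.7, -1.3]
grip_width: 0.13
gripper_force: 58.8
```

```bash
python3 -m handwheel '8 0 0 1.5 0;8 0 0 1.5 0;8 0 0 0 0;8 0 0 0 0'; python3 -m handwheel '8 0 0 1 0;8 0 0 1 0;8 0 0 0 0;8 0 0 0 0'; python3 -m handwheel '8 0 0 1 0;8 0 0 0.7 0;8 0 0 0 0;8 0 0 0 0'
```

```text
time: 23.75
tcp_pos: [0.5214, -0.1644, 0.1091]
ee_rot: [[-0.43, 0.903, -0.0], [0.903, 0.43, 0.0], [0.0, -0.0, -1.0]]
wrist_force: [0.7, 0.0, 0.1]
grip_width: 0.131
gripper_force: 58.8
time: 24.15
tcp_pos: [0.5215, -0.1644, 0.1072]
ee_rot: [[-0.43, 0.903, -0.0], [0.903, 0.43, 0.0], [0.0, -0.0, -1.0]]
wrist_force: [-0.1, 0.1, -0.2]
grip_width: 0.129
gripper_force: 58.8
time: 24.55
tcp_pos: [0.5215, -0.1645, 0.1056]
ee_rot: [[-0.43, 0.903, 0.0], [0.903, 0.43, -0.0], [-0.0, 0.0, -1.0]]
wrist_force: [0.2, 0.5, 0.3]
grip_width: 0.132
gripper_force: 58.8
```

```bash
python3 -m handwheel '8 0 0 0.5 0;8 0 0 0.5 0;8 0 0 0 0;8 0 0 0 0'; python3 -m handwheel '8 0 0 0.5 0;8 0 0 0.5 0;8 0 0 0 0;8 0 0 0 0'
```

```text
time: 24.95
tcp_pos: [0.5216, -0.1646, 0.1045]
ee_rot: [[-0.43, 0.903, 0.0], [0.903, 0.43, -0.0], [-0.0, 0.0, -1.0]]
wrist_force: [1.4, -0.2, -0.9]
grip_width: 0.129
gripper_force: 58.8
time: 25.35
tcp_pos: [0.5216, -0.1646, 0.1036]
ee_rot: [[-0.43, 0.903, 0.0], [0.903, 0.43, -0.0], [-0.0, 0.0, -1.0]]
wrist_force: [0.3, -1.2, -0.6]
grip_width: 0.131
gripper_force: 58.8
```

```bash
python3 -m handwheel '8 0 0 1 0;8 0 0 1 0;8 0 0 0 0;8 0 0 0 0'; python3 -m handwheel '8 0 0 1 0;8 0 0 1 0;8 0 0 0 0;8 0 0 0 0'
```

```text
time: 25.75
tcp_pos: [0.5215, -0.1645, 0.1014]
ee_rot: [[-0.43, 0.903, 0.0], [0.903, 0.43, -0.0], [-0.0, 0.0, -1.0]]
wrist_force: [1.1, -1.6, -1.2]
grip_width: 0.13
gripper_force: 58.8
time: 26.15
tcp_pos: [0.5215, -0.1645, 0.0995]
ee_rot: [[-0.43, 0.903, 0.0], [0.903, 0.43, -0.0], [-0.0, 0.0, -1.0]]
wrist_force: [1.7, -2.9, -0.6]
grip_width: 0.133
gripper_force: 58.8
```

```bash
python3 -m handwheel '8 -0.4 0 0 0;8 0 0 1 0;8 0 0 1 0;8 0 0 1 0;8 0 0 0 0;8 0 0 0 0'; python3 -m handwheel '8 0 0 2 0;8 0 0 2 0;8 0 0 1 0;8 0 0 0 0;8 0 0 0 0'
```

```text
time: 26.75
tcp_pos: [0.5215, -0.1647, 0.0963]
ee_rot: [[-0.43, 0.903, -0.0], [0.903, 0.43, 0.0], [0.0, -0.0, -1.0]]
wrist_force: [1.4, -2.0, -0.8]
grip_width: 0.127
gripper_force: 58.8
time: 27.25
tcp_pos: [0.5216, -0.1648, 0.0913]
ee_rot: [[-0.43, 0.903, -0.0], [0.903, 0.43, 0.0], [0.0, -0.0, -1.0]]
wrist_force: [0.8, -1.8, -1.8]
grip_width: 0.133
gripper_force: 58.8
```

```bash
python3 -m handwheel '8 0 0 2 0;8 0 0 2 0;8 0 0 2 0;8 0 0 1.5 0;8 0 0 0 0;8 0 0 0 0'; python3 -m handwheel '8 0 0 1 0;8 0 0 1 0;8 0 0 0 0;8 0 0 0 0'; python3 -m handwheel '8 0 0 1 0;8 0 0 0 0;8 0 0 0 0'
```

```text
time: 27.85
tcp_pos: [0.5216, -0.1648, 0.0837]
ee_rot: [[-0.43, 0.903, -0.0], [0.903, 0.43, 0.0], [0.0, -0.0, -1.0]]
wrist_force: [1.5, -1.9, -2.1]
grip_width: 0.133
gripper_force: 58.7
time: 28.25
tcp_pos: [0.5217, -0.1648, 0.082]
ee_rot: [[-0.43, 0.903, 0.0], [0.903, 0.43, -0.0], [-0.0, 0.0, -1.0]]
wrist_force: [1.3, -1.4, 0.3]
grip_width: 0.133
gripper_force: 58.8
time: 28.55
tcp_pos: [0.5217, -0.1648, 0.081]
ee_rot: [[-0.43, 0.903, 0.0], [0.903, 0.43, -0.0], [-0.0, 0.0, -1.0]]
wrist_force: [1.6, -2.5, -0.8]
grip_width: 0.128
gripper_force: 58.9
```

```bash
python3 -m handwheel '8 0 0 0.7 0;8 0 0 0 0;8 0 0 0 0'; python3 -m handwheel '8 0 0 0.7 0;8 0 0 0 0;8 0 0 0 0'; python3 -m handwheel '8 0 0 0.7 0;8 0 0 0 0;8 0 0 0 0'
```

```text
time: 28.85
tcp_pos: [0.5218, -0.1649, 0.0806]
ee_rot: [[-0.43, 0.903, 0.0], [0.903, 0.43, -0.0], [-0.0, 0.0, -1.0]]
wrist_force: [0.1, -2.4, 2.4]
grip_width: 0.13
gripper_force: 59.2
time: 29.15
tcp_pos: [0.5219, -0.1652, 0.08]
ee_rot: [[-0.43, 0.903, 0.001], [0.903, 0.43, -0.001], [-0.001, 0.0, -1.0]]
wrist_force: [0.4, -3.4, 5.1]
grip_width: 0.13
gripper_force: 59.4
time: 29.45
tcp_pos: [0.5221, -0.1652, 0.0794]
ee_rot: [[-0.43, 0.903, 0.001], [0.903, 0.43, -0.001], [-0.001, 0.001, -1.0]]
wrist_force: [-0.1, -3.8, 4.6]
grip_width: 0.13
gripper_force: 59.5
```

```bash
python3 -m handwheel '8 0 0 -1 0;8 0 0 0 0;14 0 0 0 0;18 0 0 0 0;22 0 0 0 0;26 0 0 0 0;30 0 0 0 0;30 0 0 0 0'; python3 -m handwheel '30 0 0 -5 0;30 0 0 -15 0;30 0 0 -30 0;30 0 0 -40 0;30 0 0 -30 0;30 0 0 0 0;30 0 0 0 0'; python3 - <<'E'
from h import *
c=wrist();np.save("w9.npy",c,allow_pickle=True);f=c["frame"]
hs=cv2.cvtColor(f,cv2.COLOR_RGB2HSV)
m=cv2.inRange(hs,(0,150,50),(6,255,255))|cv2.inRange(hs,(172,150,50),(180,255,255))
n,l,st,ce=cv2.connectedComponentsWithStats(m)
for k in range(1,n):
    if st[k,4]>60:print("wrist",st[k],ce[k])
s=capture("scene");d=capture("side");out=[]
for k,(x,y,w,h) in((s,(340,190,90,70)),(d,(330,230,70,70))):
    hs=cv2.cvtColor(k["frame"],cv2.COLOR_RGB2HSV)
    m=cv2.inRange(hs,(0,170,60),(5,255,255))|cv2.inRange(hs,(172,170,60),(180,255,255));mm=m*0;mm[y:y+h,x:x+w]=m[y:y+h,x:x+w]
    n,l,st,ce=cv2.connectedComponentsWithStats(mm);i=1+np.argmax(st[1:,4]);print(st[i],ce[i]);out.append((ce[i][0],st[i][1]+.5))
print(tri(s,out[0],d,out[1]))
cv2.imwrite("pics/fin.png",cv2.resize(s["frame"][190:290,290:430],(784,560),interpolation=3)[:,:,::-1])
E
```

```text
time: 30.25
tcp_pos: [0.5216, -0.1647, 0.0798]
ee_rot: [[-0.43, 0.903, -0.0], [0.903, 0.43, 0.0], [0.0, -0.0, -1.0]]
wrist_force: [-0.2, 0.9, -0.3]
grip_width: 0.349
gripper_force: 0.0
time: 30.95
tcp_pos: [0.5222, -0.1651, 0.2016]
ee_rot: [[-0.43, 0.903, 0.003], [0.903, 0.43, -0.001], [-0.002, 0.002, -1.0]]
wrist_force: [-0.9, -0.5, -0.6]
grip_width: 0.354
gripper_force: 0.0
wrist [307 222  25  33 435] [319.17011494 237.92873563]
wrist [   0  311  137   66 2145] [ 62.12634033 344.17855478]
wrist [580 343  21  17  77] [589.75324675 350.15584416]
[372 225  11  24 157] [377.43312102 237.21019108]
[348 256   8  21 109] [351.29357798 266.67889908]
(array([ 0.52171195, -0.16626518,  0.10999814]), np.float64(0.001985351389780142))
```

View pics/fin.png

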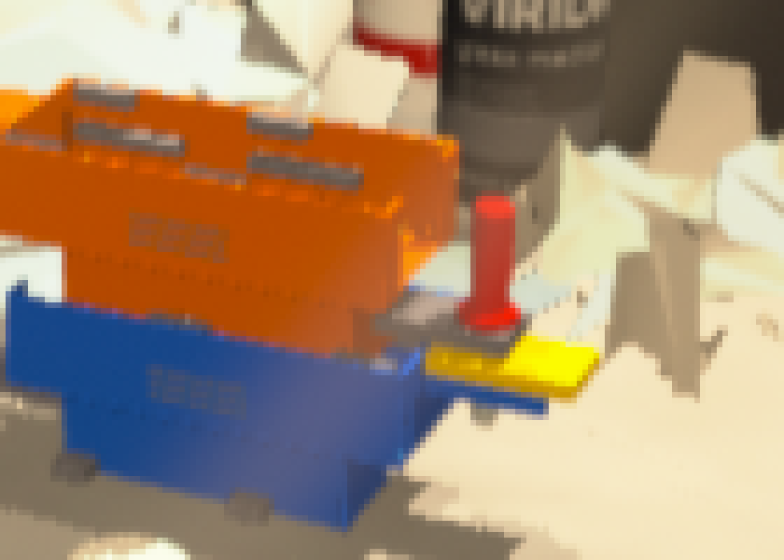

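The pin stands with its collar on the tongue and its tip showing below the hitch. The measured head height is 0.110 m, which matches fully in.

```bash
python3 -c "
from workcell import *
print(job_done())"
```

```text
the job is handed in; nothing more can be done
None
```

The orange bin stands half-turned on the blue bin's lugs under the keepers, the red pin is fully down through the tongue and hitch holes, and the job is handed in at about 31 s.

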